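# Seat the splined grinding wheel on the shell grinder and keep it pressed home

### The arm

A 7-joint arm with a two-finger parallel gripper is mounted at the origin on the work surface. World frame = base frame: x ahead of the robot, y to its left, z up, the work surface at z = 0. Lengths are in m, angles in rad, forces in N, time in s.
With the tool pointing down it reaches from about 0.425 to 0.875 m from the base axis. Payload 4.7 kg.
Tool frame: the origin (TCP) lies on the mounting face of the last link; the fingertips stand 182 mm ahead of it and the grasp point (between the pads) lies 164 mm ahead of it; x points along the fingers, y is the direction in which the jaws open and shut, and the axes are right-handed (so a half turn about x gives the same grasp; the last joint's range is limited). The gripper opens to 87 mm and grips with 3 to 60 N. Pads are 19 mm wide; open, the fingers measure 117 mm over their backs; the gripper's body (75 mm by 190 mm) begins 51 mm behind the grasp point.
Start: joints at [-1.196, 0.321, -0.07, 1.45, 0.023, 1.371, -0.057], TCP at [0.229, 0.608, 0.405] pointing down, gripper open.
Joint ranges: [-2.86, 2.86], [-0.3, 2.09], [-1.38, 1.24], [0.06, 2.45], [-1.56, 4.7], [0.09, 2.05], [-2.69, 2.69]. Speed limits (rad/s): [2.57, 2.57, 3.14, 3.14, 3.14, 3.14, 3.14].

### API

Orientations are given as a rotation vector (axis times angle).
In Python, from bench import monitor, get_image, ctrl gives the robot as it stands.
- The arm moves only by the shell command python3 -m creep 'ROWS' [FORCE]. ROWS is JSON, a list of rows, each a list of 7 numbers: the shift along the tool's x, y, z in mm, then the turn, a rotation vector about the tool's x, y, z in rad, then the finger opening in mm, from 0 to 87. A call has 1 to 5 rows; each row shifts and turns the commanded pose from where the row before left it, along the tool's axes as they then stand; what a row does not reach is not made up. A row lasts 1/10 s, in which the tool goes at most 50 mm and 8.59 degrees, less where a joint would pass 70% of its speed; a pose out of reach is approached as far as the arm can. A call is refused whole if a number of a shift passes 50 or a number of a turn 0.15, either way. A call with a gripper value outside its range is refused whole. The fingers move at their own pace and stop on an object; FORCE is the grip in N (left out, the last holds). Time passes only in rows, so rows that do not move let the fingers close. It gives the time, the measured TCP pose, the force and the opening at its end, in the units of the state.
- monitor.get_state(): the state, without advancing time (a new reading comes with each control period).
- get_image(name): name is "scene" or "top" or "wrist"; returns a dict with "img" (480x640x3 uint8, red, green, blue), "mtx" (3x3 intrinsics, pixels), "view" (4x4, takes a point from world to camera coordinates). Camera axes: x right, y up, looking along -z (the intrinsics and any distortion apply to the point x, -y, -z); pixel columns grow to the right and rows downward; lengths in m; the calibration is good to about 2 mm. The wrist camera is an equidistant fisheye: a pixel r from the principal point sees the ray r / f radians off the axis. A picture is of the moment at which its call begins. There is no depth.
- ctrl.close_job(): hands the job in, once; it reports no verdict.
The state is a dict: "time": time; "joint_positions": joint angles; "qd": joint speeds; "joint_torque": joint torques, N m; "position": TCP position; "tool_rot": TCP orientation; "ft_force": force on the tool from outside, world axes, zero at the start; "torque": the same for the moment, N m; "grip_width": opening from 0.0 (shut) to 1.0 (fully open).
Only numpy, scipy, OpenCV 4.12 (cv2) and the standard library are available. Lean on these libraries where they do the work, as an engineer would, in place of code of your own. Each camera call takes 0.05 s, during which the arm holds its last target.

### The job

Take the grinding wheel with the flat bar-shaped handle out of the wooden rack, turn it until its cross-shaped stem meshes with the cross-shaped slot in the grinder's square chuck, and slide it fully home against the sprung ejector until the disc sits flush on the chuck. Be gentle, as the bonded wheel is brittle: squeeze the handle with well under 40 N (20 N is plenty) and press only as hard as the spring needs, never slamming it. Finish while still holding it pressed home (do not let go, I will tighten the locking screw), and leave the other wheel and everything else on the bench where it is.

Things in the scene. Friction and masses are not known exactly. Their poses are not given: they have to be found in the camera images.
- wheel_grip (a point): Centre of the handle of the wheel to fit: a flat upright aluminium bar 30 mm long (x), 14 mm thick (y), 50 mm high, on a grey disc. This point is 39 mm above the disc's underside, 25 mm below the handle's top, 25 mm above the disc's top. x runs along the handle and one wing of the stem, y across the handle along the other wing, z up. The forces of both pads on it, added, must stay under 80 N.
- wheel_seat (a point): Centre of the underside of that wheel's disc (72 mm across, 14 mm thick), 39 mm below wheel_grip, same axes. Below it the cross-shaped stem, 30 mm long: two crossed wings, along x and y, each 24 mm from tip to tip, 6 mm thick, lower edges rounded. It comes to lie at the point socket when fully home.
- wheel: The same wheel, loose, 0.16 to 0.26 kg, standing upright in one of the rack's two holes; origin and axes are those of wheel_seat.
- socket (a point): Centre of the cross slot's mouth in the flat top of the grinder's square steel chuck (46 by 46 mm), 120 mm above the bench. x, y run along the slot's arms, parallel to the chuck's sides, z up. Arms 26.5 mm from end to end, 8.5 mm wide (1.25 mm to spare each side), 48 mm deep. The stem fits in all four quarter turns. The chuck stands at any angle, turns only stiffly (0.4 N m).
- ejector (a joint): Sprung ejector at the bottom of the slot: 0 when up (its top 20 mm below the mouth), grows to 0.010 m when the wheel is fully home. It pushes up with 4.2 N when up and 10.2 N at home, so that a released wheel rises again.
- grinder: The grinder: fixed grey case 170 mm (x) by 190 mm (y), top 66 mm above the bench; the chuck stands upright at its middle. Wheel or arm must never push on it or its chuck with over 60 N. Origin under the centre, on the bench.
- rack: Fixed wooden rack 100 mm (x) by 235 mm (y) by 55 mm high with two round holes of 29 mm across and 45 mm deep at y = -65 and +65 mm; a wheel stands in each, its disc on the rack's top. Origin under the centre, on the bench.
- spare: bystander: the other wheel in the rack: same disc, but a round knob of 24 mm diameter, 44 mm high, and a round stem. Origin at the centre of the disc's underside.
- jar: bystander: glass jar 48 mm across and 55 mm high, between rack and grinder.
- dish: bystander: white bowl 84 mm across, 28 mm high, beyond them.
- tray: bystander: dark wooden tray 110 by 170 mm, 18 mm high, with shell chips.
- spatula: bystander: spatula 200 mm long, lying near the robot.
- brush: bystander: brush 170 mm long.
- tin: bystander: dark tin 60 mm across, 45 mm high.
- stone: bystander: rubbing stone 50 by 90 by 20 mm, near the robot.
Mind the look-alikes: they are no part of the job. What is shaped like the wheel but blue or orange is not meant.

How it is judged:
By the outcome, as a careful person would: the job done as asked, in the order asked, and still so for the second after the job is handed in, while the arm keeps its last pose, push and grip.
It also fails if it takes over 45 s, if anything falls off the work surface, if the arm or the gripper's body presses on something with over 40 N, if the wrist force passes 120 N, or if a joint passes its speed limit or range.

## Working session

There is one attempt and no reset: what is moved stays moved. The work goes in short steps, Python scripts to look and compute and a shell command to move; the robot and the scene stay as the last step left them, time stands still between calls to the robot, and variables do not carry over. Pictures are saved under pics/ and viewed, and the job is handed in when it is done.

```bash
mkdir -p pics; ls; python3 - <<'E'
from bench import monitor, get_image, ctrl
import cv2
print(monitor.get_state())
for n in ("scene","top","wrist"):
    d=get_image(n); cv2.imwrite(f"pics/{n}0.png",d["img"][:,:,::-1]); print(n,d["mtx"],d["view"],[k for k in d])
E
```

```text
pics
{'time': 0.0, 'joint_positions': array([-1.19592793,  0.3218262 , -0.0700655 ,  1.45172183,  0.02259968,
        1.37080199, -0.05690737]), 'qd': array([-0.00015723,  0.00287323, -0.00084009, -0.00082407,  0.00094101,
        0.00040067, -0.00066161]), 'joint_torque': array([ 6.39488599e-05, -4.91297007e+01, -4.04020138e-01, -3.12524164e+01,
       -6.38593454e-02,  4.38009342e-02,  1.76032217e-04]), 'position': array([0.22940846, 0.60793564, 0.40363544]), 'tool_rot': array([ 0.2815313 ,  1.55244613, -0.28461616]), 'ft_force': array([ 0.37091955, -0.61282517, -0.49984247]), 'torque': array([-0.04735612,  0.01446385,  0.01859441]), 'grip_width': 1.0027712585562774}
scene [[455.78674145   0.         318.71223777]
 [  0.         455.78674145 236.17536537]
 [  0.           0.           1.        ]] [[ 0.27289236  0.96203899 -0.00327832 -0.21620671]
 [-0.60981484  0.17561392  0.77284255  0.25268888]
 [ 0.74408038 -0.20890366  0.63458935 -1.32151671]
 [ 0.          0.          0.          1.        ]] ['img', 'mtx', 'view']
top [[534.70251192   0.         318.73513261]
 [  0.         534.70251192 240.15685242]
 [  0.           0.           1.        ]] [[ 0.01153007 -0.99983564  0.01399141  0.04264243]
 [ 0.99545141  0.01280061  0.09440679 -0.56224554]
 [-0.09457037  0.01283925  0.99543538 -1.1777165 ]
 [ 0.          0.          0.          1.        ]] ['img', 'mtx', 'view']
wrist [[371.64829954   0.         322.5257476 ]
 [  0.         371.64829954 235.66890923]
 [  0.           0.           1.        ]] [[ 0.35355373  0.93541321 -0.00137641 -0.64882339]
 [-0.89206579  0.33672644 -0.30138669  0.03707546]
 [-0.28145761  0.10778424  0.95350101 -0.39338259]
 [ 0.          0.          0.          1.        ]] ['img', 'mtx', 'view']
```

View pics/scene0.png

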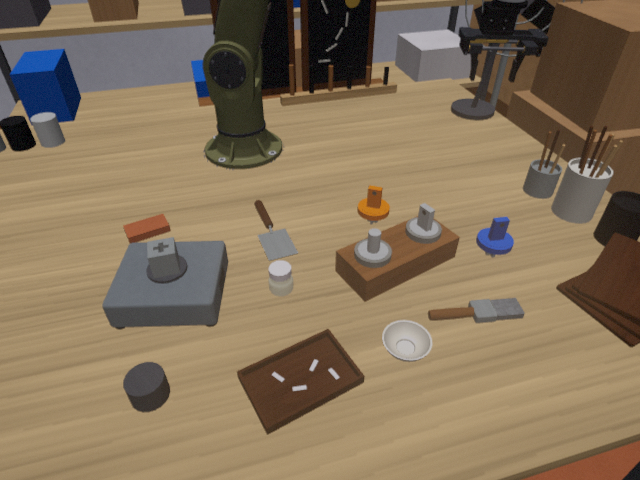

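View pics/top0.png

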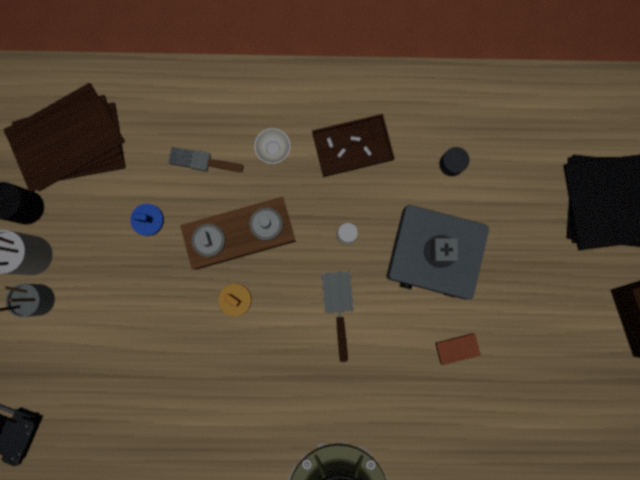

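View pics/wrist0.png

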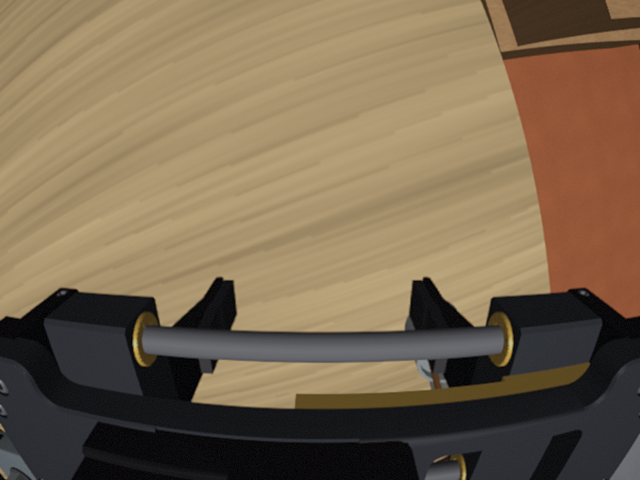

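```bash
python3 - <<'E'
import cv2, numpy as np
t=cv2.imread("pics/top0.png"); s=cv2.imread("pics/scene0.png")
a=cv2.resize(t[185:285,170:310],None,fx=5,fy=5,interpolation=cv2.INTER_CUBIC)
b=cv2.resize(t[195:305,380:500],None,fx=5,fy=5,interpolation=cv2.INTER_CUBIC)
a=cv2.convertScaleAbs(a,alpha=1.5);b=cv2.convertScaleAbs(b,alpha=1.5)
cv2.imwrite("pics/ct1.png",a);cv2.imwrite("pics/ct2.png",b)
cv2.imwrite("pics/cs1.png",cv2.resize(s[180:300,330:490],None,fx=5,fy=5,interpolation=cv2.INTER_CUBIC))
cv2.imwrite("pics/cs2.png",cv2.resize(s[220:330,100:240],None,fx=5,fy=5,interpolation=cv2.INTER_CUBIC))
E
```

```text
(no output)
```

View pics/ct1.png

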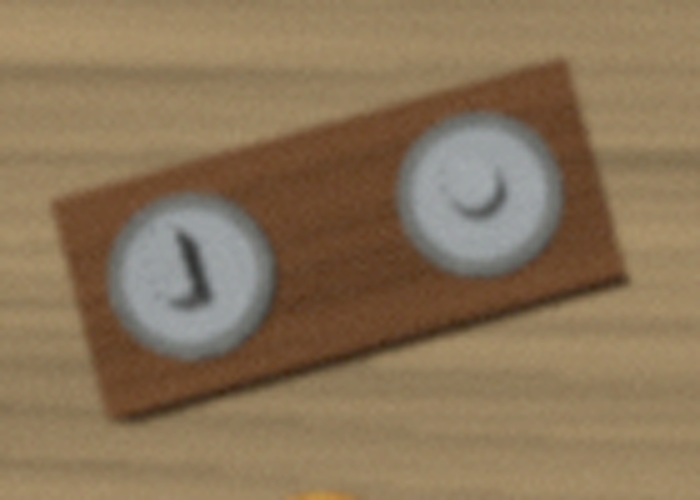

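View pics/ct2.png

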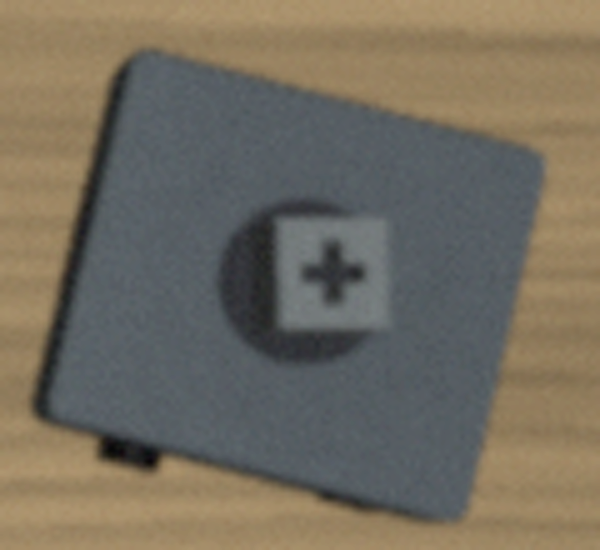

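View pics/cs1.png

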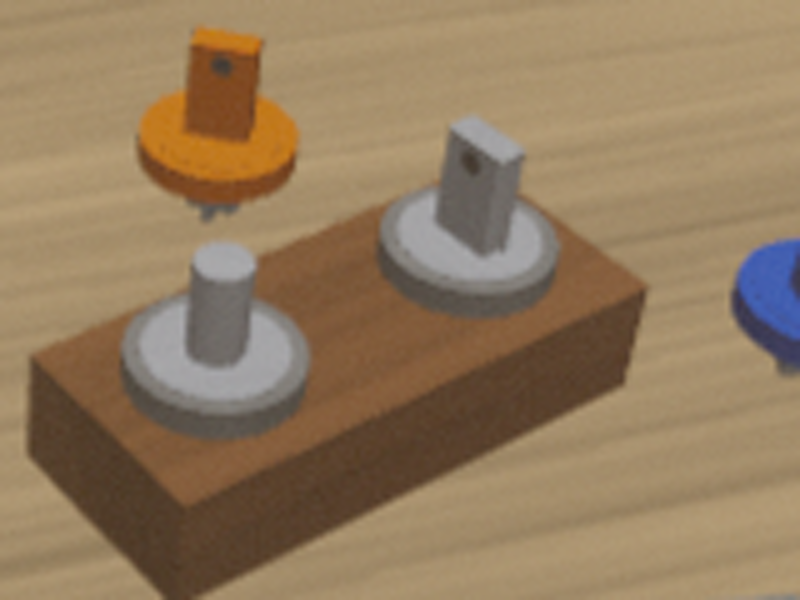

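View pics/cs2.png

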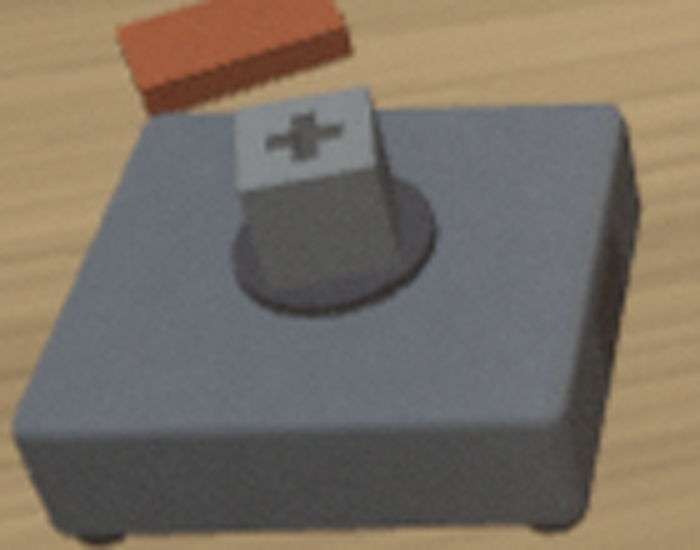

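```bash
python3 - <<'E'
import cv2, numpy as np
t=cv2.imread("pics/top0.png"); s=cv2.imread("pics/scene0.png")
def c(im,x,y,w,h,f,a): return cv2.convertScaleAbs(cv2.resize(im[y:y+h,x:x+w],None,fx=f,fy=f,interpolation=cv2.INTER_CUBIC),alpha=a)
A=c(t,188,220,40,40,10,1.7);B=c(t,425,230,40,40,10,1.7)
C=c(s,400,198,40,40,10,1.3);D=c(s,140,230,40,40,10,1.3)
o=np.zeros((600,800,3),np.uint8)
cv2.imwrite("pics/fineT.png",np.hstack([A,B])); cv2.imwrite("pics/fineS.png",np.hstack([C,D]))
E
```

```text
(no output)
```

View pics/fineT.png

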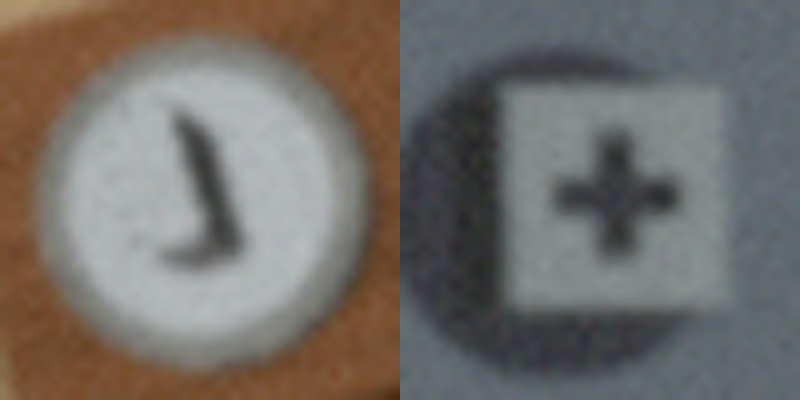

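View pics/fineS.png

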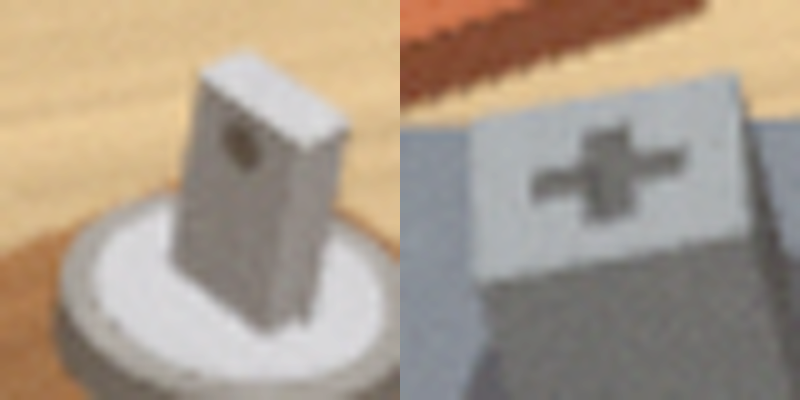

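```bash
cat > h.py <<'E'
import numpy as np
from bench import get_image
VT=np.array([[0.01153007,-0.99983564,0.01399141,0.04264243],[0.99545141,0.01280061,0.09440679,-0.56224554],[-0.09457037,0.01283925,0.99543538,-1.1777165]])
KT=(534.70251192,318.73513261,240.15685242)
VS=np.array([[0.27289236,0.96203899,-0.00327832,-0.21620671],[-0.60981484,0.17561392,0.77284255,0.25268888],[0.74408038,-0.20890366,0.63458935,-1.32151671]])
KS=(455.78674145,318.71223777,236.17536537)
def ray(V,d):
    R=V[:,:3];return -R.T@V[:,3],R.T@d
def hit(V,K,p,z):
    o,d=ray(V,np.array([(p[0]-K[1])/K[0],-(p[1]-K[2])/K[0],-1.]))
    return o+(z-o[2])/d[2]*d
T=lambda p,z:hit(VT,KT,p,z)
S=lambda p,z:hit(VS,KS,p,z)
def quad(f,pts,off,z):
    P=np.array([f((p[0]+off[0]-.45,p[1]+off[1]-.45),z)[:2] for p in pts]); return P
E
python3 - <<'E'
from h import *
np.set_printoptions(precision=4,suppress=True)
def rep(n,P):
    e=np.roll(P,-1,0)-P
    print(n,"c",P.mean(0),"len",np.linalg.norm(e,axis=1)*1e3,"ang",np.degrees(np.arctan2(e[:,1],e[:,0])))
rep("handleS",quad(S,[(20.2,7.3),(24.3,5.3),(35.0,12.8),(30.2,14.8)],(400,198),.119))
rep("chuckS",quad(S,[(6.8,11.8),(33.5,7.2),(35.5,24),(7.8,28.4)],(140,230),.12))
rep("crossS",quad(S,[(13.2,18.4),(20.8,12.8),(28.6,15.8),(20.2,21.8)],(140,230),.12))
rep("chuckT",quad(T,[(10.0,8.3),(32.5,8.3),(33,30.5),(10.6,30.7)],(425,230),.12))
rep("crossT",quad(T,[(15.2,19.8),(21.2,13),(28.2,19.4),(21.5,25.7)],(425,230),.12))
for n,pts,off in (("S",[(13.2,18.4),(28.6,15.8),(20.8,12.8),(20.2,21.8)],(140,230)),("T",[(15.2,19.8),(28.2,19.4),(21.2,13),(21.5,25.7)],(425,230))):
    P=quad(S if n=="S" else T,pts,off,.12)
    for a,b in ((0,1),(2,3)):
        d=P[b]-P[a];print(n,"arm",np.linalg.norm(d)*1e3,np.degrees(np.arctan2(d[1],d[0])))
rep("discT",quad(T,[(4,20.3),(20.5,3.7),(37,20.3),(20.5,36.8)],(188,220),.066))
rep("rackT",quad(T,[(52/5,202/5),(566/5,60/5),(626/5,280/5),(120/5,418/5)],(170+.1,185+.1),.055))
E
```

```text
handleS c [0.5561 0.2876] len [11.5075 30.0505 12.3749 29.144 ] ang [ 110.2853   16.9324  -74.2106 -164.8072]
chuckS c [ 0.536 -0.216] len [46.347  48.0982 46.0693 46.5573] ang [  90.1272    2.0521  -91.805  -177.51  ]
crossS c [ 0.5346 -0.2164] len [17.7999 18.0272 19.1655 17.3235] ang [ 132.8039   46.8276  -49.1679 -137.4915]
chuckT c [ 0.5378 -0.2143] len [47.0412 46.3124 46.6592 46.7007] ang [ -89.2598 -179.4549   91.2168    1.0173]
crossT c [ 0.5377 -0.2143] len [19.1494 19.5666 19.4045 17.7824] ang [ -41.4304 -132.3484  133.2816   47.0036]
S arm 26.207746056791816 89.47690673483014
S arm 24.902199683449066 -3.1167867516938674
T arm 27.15779691912621 -87.51674089807028
T arm 26.48635185749357 -179.27613240703604
discT c [0.5556 0.2903] len [50.4631 51.4092 50.182  51.0793] ang [ -43.2493 -134.1943  136.3785   46.116 ]
rackT c [0.5735 0.2273] len [233.9618 101.4045 228.4415  99.9987] ang [ -73.544  -163.9255  106.0744   19.236 ]
```

```bash
cat >> h.py <<'E'
from scipy.spatial.transform import Rotation as Ro
from bench import monitor
def goal(x,y,z,phi):
    a=np.radians(phi); ty=np.array([np.cos(a),np.sin(a),0]); tx=np.array([0,0,-1.]); return np.array([x,y,z]),Ro.from_matrix(np.array([tx,ty,np.cross(tx,ty)]).T)
def todo(x,y,zg,phi):
    s=monitor.get_state(); R=Ro.from_rotvec(s["tool_rot"]); M=R.as_matrix()
    p,G=goal(x,y,zg+.164,phi)
    np.set_printoptions(precision=4,suppress=True)
    print("t",s["time"],"pos",s["position"],"grasp",s["position"]+.164*M[:,0],"jaw ang",np.degrees(np.arctan2(M[1,1],M[0,1])),"tilt",np.degrees(np.arccos(-M[2,0])))
    print("q",s["joint_positions"],"F",s["ft_force"],"tau",s["torque"],"w",s["grip_width"]*87)
    print("axes x",M[:,0],"y",M[:,1],"z",M[:,2])
    print("shift tool mm",M.T@(p-s["position"])*1e3,"turn",(R.inv()*G).as_rotvec(), "shift in goal axes",G.as_matrix().T@(p-s["position"])*1e3)
E
python3 -c "
from h import *
todo(.556,.290,.094,106.4);todo(.556,.290,.094,-73.6)"
```

```text
t 0.15 pos [0.2294 0.608  0.4039] grasp [0.2293 0.6078 0.2399] jaw ang 69.33265165561461 tilt 0.08680495030560899
q [-1.1959  0.3217 -0.0701  1.4514  0.0226  1.3708 -0.0569] F [ 0.1312  0.256  -0.3282] tau [-0.018   0.0239  0.0478] w 86.88633933567877
axes x [-0.0005 -0.0014 -1.    ] y [ 0.3529  0.9356 -0.0015] z [ 0.9356 -0.3529  0.0001]
shift tool mm [ 146.1988 -182.0567  417.7934] turn [-0.6469 -0.0004  0.0015] shift in goal axes [ 145.8887 -397.278   223.5101]
t 0.15 pos [0.2294 0.608  0.4039] grasp [0.2293 0.6078 0.2399] jaw ang 69.33265165561461 tilt 0.08680495030560899
q [-1.1959  0.3217 -0.0701  1.4514  0.0226  1.3708 -0.0569] F [ 0.1312  0.256  -0.3282] tau [-0.018   0.0239  0.0478] w 86.88633933567877
axes x [-0.0005 -0.0014 -1.    ] y [ 0.3529  0.9356 -0.0015] z [ 0.9356 -0.3529  0.0001]
shift tool mm [ 146.1988 -182.0567  417.7934] turn [2.4946 0.0019 0.0005] shift in goal axes [ 145.8887  397.278  -223.5101]
```

```bash
python3 -m creep '[[-12,0,0,-0.13,0,0,60],[-12,0,0,-0.13,0,0,60],[-12,0,0,-0.13,0,0,60],[-12,0,0,-0.13,0,0,60],[-12,0,0,-0.127,0,0,60]]' 20; python3 -c "
from h import *
todo(.556,.290,.094,106.4)"
```

```text
time: 0.65
position: [0.2295, 0.6081, 0.4648]
tool_rot: [-0.229, 1.559, 0.228]
ft_force: [-0.6, -0.5, 0.8]
grip_width: 0.708
t 0.65 pos [0.2295 0.6081 0.4648] grasp [0.2294 0.6079 0.3008] jaw ang 106.70141331037878 tilt 0.04328215371415571
q [-1.1343  0.3062 -0.1513  1.3533  0.0456  1.4862  0.5797] F [-0.5534 -0.4602  0.7874] tau [0.0478 0.0967 0.0175] w 61.55716989423623
axes x [-0.0002 -0.0007 -1.    ] y [-0.2874  0.9578 -0.0006] z [ 0.9578  0.2874 -0.0004]
shift tool mm [ 206.968  -398.3552  221.4226] turn [ 0.0053 -0.0004  0.0006] shift in goal axes [ 206.8021 -397.3177  223.4326]
```

```bash
python3 -m creep '[[0,-40,22,0,0,0,60],[0,-40,22,0,0,0,60],[0,-40,22,0,0,0,60],[0,-40,22,0,0,0,60],[0,-40,22,0,0,0,60]]' ; python3 -m creep '[[0,-40,22,0,0,0,60],[0,-40,22,0,0,0,60],[10,-40,22,0,0,0,60],[20,-40,22,0,0,0,60],[20,-38,22,0,0,0,60]]'; python3 -c "
from h import *
import cv2
todo(.556,.290,.094,106.4)
for n in ('wrist','top'):
    d=get_image(n);cv2.imwrite(f'pics/{n}1.png',d['img'][:,:,::-1]);print(repr(d['view']))
"
```

```text
time: 1.15
position: [0.3925, 0.4458, 0.4646]
tool_rot: [-0.225, 1.559, 0.225]
ft_force: [0.4, 0.8, 0.6]
grip_width: 0.688
time: 1.65
position: [0.5541, 0.2867, 0.4145]
tool_rot: [-0.224, 1.558, 0.225]
ft_force: [-0.2, 0.0, -0.9]
grip_width: 0.69
t 1.65 pos [0.5541 0.2867 0.4145] grasp [0.5542 0.2868 0.2505] jaw ang 106.37713240741049 tilt 0.06235112260691843
q [-0.62    0.2581  0.1215  1.513  -0.0315  1.3713  1.3604] F [-0.2146  0.0198 -0.9214] tau [ 0.1341 -0.0329 -0.0403] w 59.9905333573782
axes x [ 0.001   0.0004 -1.    ] y [-0.282   0.9594  0.0001] z [0.9594 0.282  0.0011]
shift tool mm [156.5205   2.6116   2.6374] turn [-0.0004  0.0011 -0.0001] shift in goal axes [156.5172   2.6323   2.8074]
array([[-0.2814,  0.9596,  0.0007, -0.1188],
       [-0.9147, -0.268 , -0.3026,  0.6242],
       [-0.2902, -0.0858,  0.9531, -0.2173],
       [ 0.    ,  0.    ,  0.    ,  1.    ]])
array([[ 0.0115, -0.9998,  0.014 ,  0.0426],
       [ 0.9955,  0.0128,  0.0944, -0.5622],
       [-0.0946,  0.0128,  0.9954, -1.1777],
       [ 0.    ,  0.    ,  0.    ,  1.    ]])
```

View pics/wrist1.png

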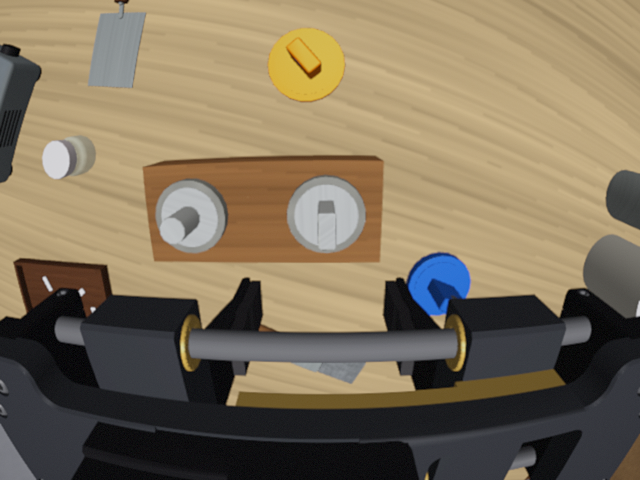

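```bash
cat >> h.py <<'E'
def W(p,z,V,f=371.64829954,cx=322.5257476,cy=235.66890923):
    dx,dy=p[0]-cx,p[1]-cy; r=np.hypot(dx,dy); th=r/f
    d=np.array([np.sin(th)*dx/r,-np.sin(th)*dy/r,-np.cos(th)])
    o,d=ray(np.asarray(V)[:3],d); return o+(z-o[2])/d[2]*d
E
python3 - <<'E'
import cv2
w=cv2.imread("pics/wrist1.png")
cv2.imwrite("pics/w1c.png",cv2.resize(w[170:260,280:370],None,fx=6.6667,fy=6.6667,interpolation=cv2.INTER_CUBIC))
E
```

```text
(no output)
```

View pics/w1c.png

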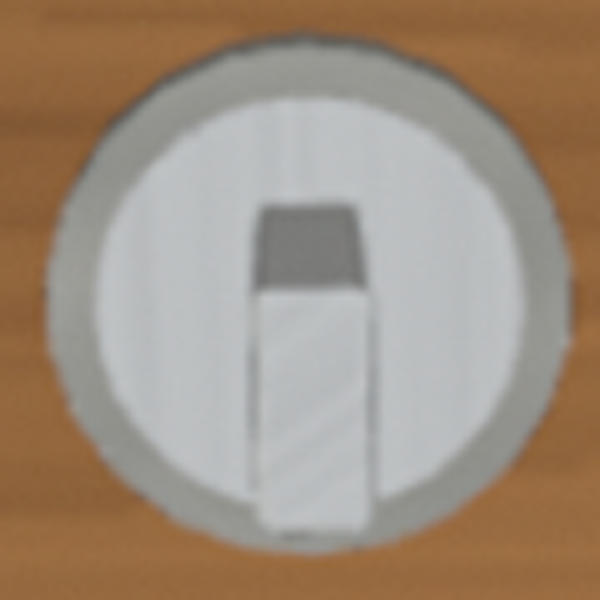

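```bash
python3 - <<'E'
from h import *
np.set_printoptions(precision=4,suppress=True)
V=get_image("wrist")["view"]
P=np.array([W((280+(a+.5)/6.6667-.5,170+(b+.5)/6.6667-.5),.119,V)[:2] for a,b in [(255,291),(368,289),(371,529),(258,532)]])
e=np.roll(P,-1,0)-P; print(P.mean(0),np.linalg.norm(e,axis=1)*1e3,np.degrees(np.arctan2(e[:,1],e[:,0])))
P=np.array([W((280+(a+.5)/6.6667-.5,170+(b+.5)/6.6667-.5),.069,V)[:2] for a,b in [(48,300),(570,300),(310,38)]]);print(P)
print(P[:2].mean(0))
todo(*P[:2].mean(0),.094,106.4)
E
```

```text
[0.5554 0.2809] [12.8581 28.9146 13.244  29.0468] [ 106.8463   16.9349  -72.5902 -163.8254]
[[0.5642 0.2464]
 [0.545  0.3143]
 [0.5204 0.2708]]
[0.5546 0.2804]
t 1.8 pos [0.5549 0.2843 0.4123] grasp [0.5545 0.2837 0.2483] jaw ang 105.97162456266405 tilt 0.2654643124158954
q [-0.6185  0.2605  0.124   1.5145 -0.0305  1.3728  1.357 ] F [-1.0974  0.1297 -0.1115] tau [ 0.0829  0.0694 -0.002 ] w 60.034469678631304
axes x [-0.0027 -0.0037 -1.    ] y [-0.2752  0.9614 -0.0029] z [ 0.9614  0.2751 -0.0037]
shift tool mm [154.3599  -3.2874  -0.8047] turn [-0.0075 -0.0037  0.0028] shift in goal axes [154.3459  -3.7172  -1.3962]
```

```bash
python3 - <<'E'
from h import *
import cv2
d=get_image("wrist");np.set_printoptions(precision=6,suppress=True)
np.save("v2.npy",d["view"]); w=d["img"][:,:,::-1]
cv2.imwrite("pics/w2c.png",cv2.resize(w[170:260,280:370],None,fx=6.6667,fy=6.6667,interpolation=cv2.INTER_CUBIC))
for i in range(3): print(monitor.get_state()["position"])
todo(.556,.29,.094,106.4)
E
```

```text
[0.553506 0.287167 0.413584]
[0.553506 0.287167 0.413584]
[0.553506 0.287167 0.413584]
t 1.85 pos [0.5535 0.2872 0.4136] grasp [0.5532 0.287  0.2496] jaw ang 106.22322547685482 tilt 0.1277210886779032
q [-0.6206  0.2593  0.1211  1.5134 -0.0317  1.3731  1.3567] F [-0.6703  0.9916  0.0443] tau [0.1192 0.0114 0.0059] w 60.14283063899194
axes x [-0.002 -0.001 -1.   ] y [-0.2794  0.9602 -0.0004] z [ 0.9602  0.2794 -0.0022]
shift tool mm [155.5754   2.0822   3.5285] turn [-0.0031 -0.0022  0.0004] shift in goal axes [155.5835   2.0137   3.1929]
```

View pics/w2c.png

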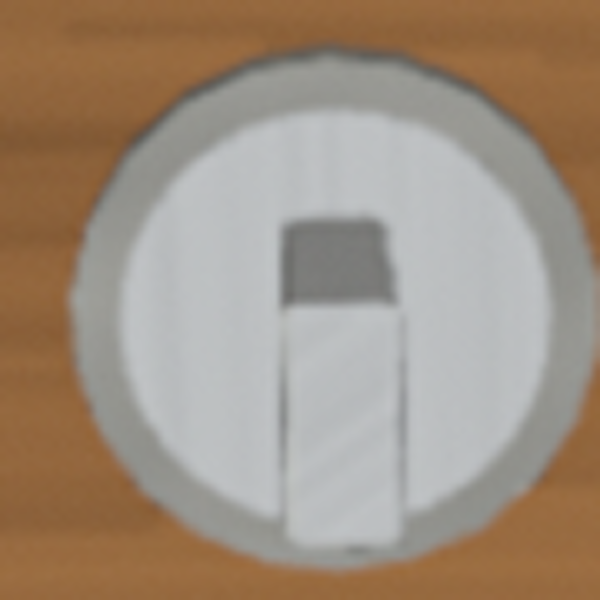

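```bash
python3 - <<'E'
from h import *
V=np.load("v2.npy")
f=lambda a,b,z:W((280+(a+.5)/6.6667-.5,170+(b+.5)/6.6667-.5),z,V)[:2]
P=np.array([f(a,b,.119) for a,b in [(284,304),(397,303),(402,544),(288,546)]])
e=np.roll(P,-1,0)-P; print(P.mean(0),np.linalg.norm(e,axis=1)*1e3,np.degrees(np.arctan2(e[:,1],e[:,0])))
P=np.array([f(a,b,.069) for a,b in [(72,312),(594,312)]]);print(P.mean(0),np.linalg.norm(P[1]-P[0]))
todo(.556,.29,.094,106.4)
E
python3 -m creep '[[0,0,0,0,0,0,60]]'; python3 -m creep '[[0,0,0,0,0,0,60]]'
```

```text
[0.55439164 0.28958901] [12.94838069 29.32273215 13.46215846 29.42625051] [ 106.54164594   17.84450854  -72.98720609 -163.15967451]
[0.55357996 0.28904353] 0.07098522922290192
t 1.85 pos [0.5535 0.2872 0.4136] grasp [0.5532 0.287  0.2496] jaw ang 106.22322547685482 tilt 0.1277210886779032
q [-0.6206  0.2593  0.1211  1.5134 -0.0317  1.3731  1.3567] F [-0.6703  0.9916  0.0443] tau [0.1192 0.0114 0.0059] w 60.14283063899194
axes x [-0.002 -0.001 -1.   ] y [-0.2794  0.9602 -0.0004] z [ 0.9602  0.2794 -0.0022]
shift tool mm [155.5754   2.0822   3.5285] turn [-0.0031 -0.0022  0.0004] shift in goal axes [155.5835   2.0137   3.1929]
time: 1.95
position: [0.5521, 0.2899, 0.415]
tool_rot: [-0.225, 1.559, 0.227]
ft_force: [-0.2, 0.6, -0.3]
grip_width: 0.69
time: 2.05
position: [0.5519, 0.2903, 0.4155]
tool_rot: [-0.226, 1.558, 0.228]
ft_force: [-0.3, 0.0, 0.3]
grip_width: 0.688
```

```bash
python3 -m creep '[[25,-2,3,0,0,0,60],[30,0,0,0,0,0,60],[30,0,0,0,0,0,60],[20,0,0,0,0,0,60],[10,0,0,0,0,0,60]]';python3 -m creep '[[0,0,0,0,0,0,45],[0,0,0,0,0,0,45],[0,0,0,0,0,0,45]]'; python3 - <<'E'
from h import *
import cv2
todo(.555,.2895,.094,106.4)
d=get_image("wrist"); np.save("v3.npy",d["view"]); cv2.imwrite("pics/w3.png",d["img"][:,:,::-1])
E
```

```text
time: 2.55
position: [0.555, 0.2885, 0.2981]
tool_rot: [-0.227, 1.561, 0.226]
ft_force: [0.2, -0.1, 0.9]
grip_width: 0.691
time: 2.85
position: [0.5568, 0.2879, 0.3016]
tool_rot: [-0.224, 1.556, 0.226]
ft_force: [-0.3, -0.3, -0.5]
grip_width: 0.543
t 2.85 pos [0.5568 0.2879 0.3016] grasp [0.5572 0.2881 0.1376] jaw ang 106.42304228792179 tilt 0.17408690089233023
q [-0.614   0.336   0.1155  1.6449 -0.0416  1.1601  1.369 ] F [-0.3288 -0.271  -0.5319] tau [ 0.0549 -0.0098  0.0033] w 47.238557682568775
axes x [ 0.0026  0.0016 -1.    ] y [-0.2827  0.9592  0.0008] z [0.9592 0.2827 0.0029]
shift tool mm [43.5989  2.0179 -1.3799] turn [ 0.0004  0.0029 -0.0008] shift in goal axes [43.6012  2.0526 -1.253 ]
```

View pics/w3.png

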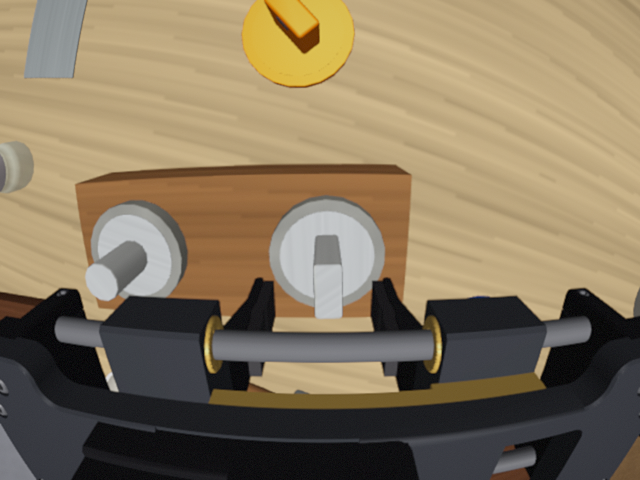

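```bash
python3 -m creep '[[12,2,-1,0,0,0,45],[14,0,0,0,0,0,45],[12,0,0,0,0,0,45],[5,0,0,0,0,0,45],[0,0,0,0,0,0,45]]'; python3 -m creep '[[0,0,0,0,0,0,45],[0,0,0,0,0,0,45]]';python3 - <<'E'
from h import *
import cv2
todo(.555,.2895,.094,106.4)
d=get_image("wrist"); cv2.imwrite("pics/w4.png",d["img"][:,:,::-1])
E
```

```text
time: 3.4
position: [0.5544, 0.2887, 0.255]
tool_rot: [-0.226, 1.562, 0.224]
ft_force: [0.7, -0.1, 0.7]
grip_width: 0.518
time: 3.6
position: [0.5551, 0.2891, 0.2573]
tool_rot: [-0.224, 1.558, 0.225]
ft_force: [-0.1, 0.1, 0.6]
grip_width: 0.518
t 3.6 pos [0.5551 0.2891 0.2573] grasp [0.5553 0.2892 0.0933] jaw ang 106.39479169885603 tilt 0.06591167181138133
q [-0.6136  0.3764  0.1117  1.6862 -0.0464  1.0804  1.369 ] F [-0.1453  0.1071  0.6448] tau [ 0.0733 -0.0027  0.0338] w 45.062695249024415
axes x [ 0.001   0.0006 -1.    ] y [-0.2823  0.9593  0.0002] z [0.9593 0.2823 0.0011]
shift tool mm [-0.6581  0.4029 -0.0303] turn [-0.0001  0.0011 -0.0002] shift in goal axes [-0.6581  0.4028 -0.031 ]
```

View pics/w4.png

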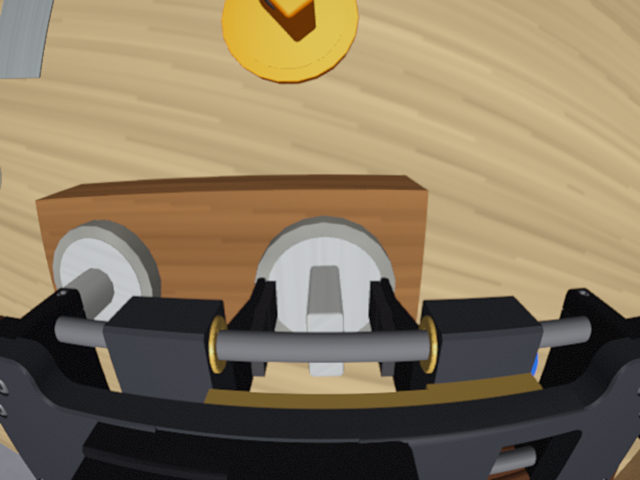

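```bash
python3 -m creep '[[0,0,0,0,0,0,30],[0,0,0,0,0,0,22],[0,0,0,0,0,0,18],[0,0,0,0,0,0,14],[0,0,0,0,0,0,8]]' 20; python3 -m creep '[[0,0,0,0,0,0,8],[0,0,0,0,0,0,8],[0,0,0,0,0,0,8],[0,0,0,0,0,0,8]]';python3 - <<'E'
from h import *
todo(.555,.2895,.094,106.4)
E
```

```text
time: 4.15
position: [0.5548, 0.2891, 0.2568]
tool_rot: [-0.224, 1.559, 0.225]
ft_force: [-0.2, -0.0, -0.3]
grip_width: 0.16
time: 4.55
position: [0.5548, 0.2891, 0.2568]
tool_rot: [-0.225, 1.559, 0.225]
ft_force: [-1.0, 0.5, 0.2]
grip_width: 0.155
t 4.55 pos [0.5548 0.2891 0.2568] grasp [0.5548 0.2892 0.0928] jaw ang 106.40543977268567 tilt 0.01600620049231916
q [-0.6137  0.3767  0.1115  1.6869 -0.0466  1.0803  1.3691] F [-0.9555  0.5202  0.1922] tau [ 0.1144 -0.0001  0.0409] w 13.475712734264214
axes x [ 0.0001  0.0002 -1.    ] y [-0.2824  0.9593  0.0002] z [0.9593 0.2824 0.0002]
shift tool mm [-1.154   0.3002  0.2876] turn [ 0.0001  0.0002 -0.0002] shift in goal axes [-1.1541  0.3     0.2873]
```

```bash
python3 -m creep '[[-8,0,0,0,0,0,8],[-15,0,0,0,0,0,8],[-20,0,0,0,0,0,8],[-25,0,0,0,0,0,8],[-30,0,0,0,0,0,8]]'; python3 -m creep '[[-30,0,0,0,0,0,8],[-12,0,0,0,0,0,8],[-5,0,0,0,0,0,8],[0,0,0,0,0,0,8]]';python3 - <<'E'
from h import *
import cv2
todo(.5365,-.2152,.2,90.7)
d=get_image("scene"); cv2.imwrite("pics/s5.png",d["img"][:,:,::-1])
d=get_image("wrist"); cv2.imwrite("pics/w5.png",d["img"][:,:,::-1])
E
```

```text
time: 5.05
position: [0.5544, 0.2885, 0.3559]
tool_rot: [-0.225, 1.561, 0.224]
ft_force: [-0.2, -0.1, -1.7]
grip_width: 0.159
time: 5.45
position: [0.5547, 0.2889, 0.4018]
tool_rot: [-0.225, 1.559, 0.225]
ft_force: [0.8, 0.4, -2.4]
grip_width: 0.16
t 5.45 pos [0.5547 0.2889 0.4018] grasp [0.5547 0.2889 0.2378] jaw ang 106.39506174781688 tilt 0.0033990887354824425
q [-0.6214  0.2676  0.1205  1.5266 -0.0326  1.3493  1.3589] F [ 0.7512  0.425  -2.4254] tau [ 0.0469  0.0404 -0.0258] w 13.900031693779237
axes x [-0. -0. -1.] y [-0.2823  0.9593 -0.    ] z [ 0.9593  0.2823 -0.    ]
shift tool mm [  37.7906 -478.4307 -159.739 ] turn [ 0.2739 -0.      0.    ] shift in goal axes [  37.767  -503.8063  -24.3607]
```

View pics/s5.png

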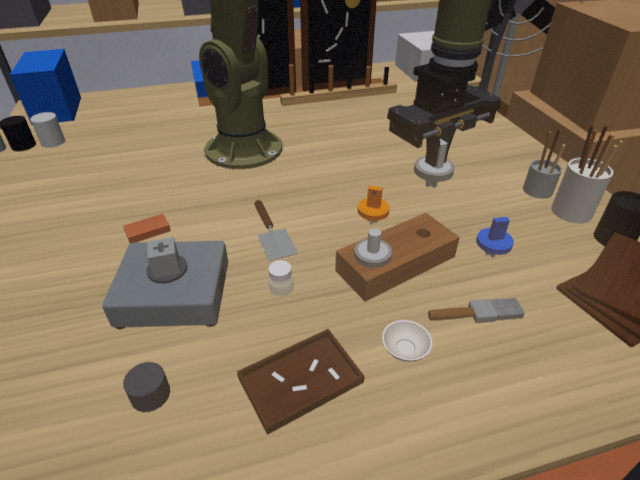

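View pics/w5.png

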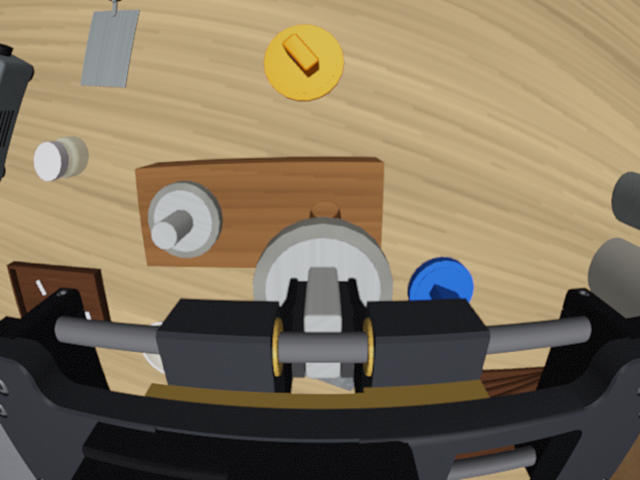

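```bash
python3 -m creep '[[0,0,0,0.07,0,0,8],[0,0,0,0.07,0,0,8],[0,0,0,0.07,0,0,8],[0,-10,0,0.064,0,0,8],[0,-25,-2,0,0,0,8]]'; python3 -m creep '[[0,-40,-2,0,0,0,8],[0,-40,-2,0,0,0,8],[0,-40,-2,0,0,0,8],[0,-40,-2,0,0,0,8],[0,-40,-2,0,0,0,8]]' ; python3 -m creep '[[0,-40,-2,0,0,0,8],[0,-40,-2,0,0,0,8],[0,-40,-2,0,0,0,8],[0,-40,-2,0,0,0,8],[0,-40,-2,0,0,0,8]]' ;python3 -m creep '[[0,-35,-2,0,0,0,8],[0,-22,0,0,0,0,8],[0,-10,0,0,0,0,8],[0,0,0,0,0,0,8],[0,0,0,0,0,0,8]]' ;python3 - <<'E'
from h import *
todo(.5365,-.2152,.2,90.7)
E
```

```text
time: 6.05
position: [0.5529, 0.2563, 0.3994]
tool_rot: [-0.012, 1.574, 0.012]
ft_force: [0.6, -0.6, -1.8]
grip_width: 0.162
time: 6.55
position: [0.5456, 0.0523, 0.4001]
tool_rot: [-0.01, 1.573, 0.009]
ft_force: [0.8, -0.2, -1.6]
grip_width: 0.163
time: 7.05
position: [0.5381, -0.1476, 0.4002]
tool_rot: [-0.009, 1.573, 0.01]
ft_force: [-0.2, -1.3, -3.0]
grip_width: 0.16
time: 7.55
position: [0.5379, -0.2116, 0.4009]
tool_rot: [-0.01, 1.572, 0.012]
ft_force: [0.0, 0.4, -2.4]
grip_width: 0.164
t 7.55 pos [ 0.5379 -0.2116  0.4009] grasp [ 0.5377 -0.2113  0.2369] jaw ang 90.79608530273151 tilt 0.11172488863062896
q [-0.1159  0.1785  0.5054  1.6579 -0.0896  1.3298  1.989 ] F [ 0.0423  0.3949 -2.3648] tau [ 0.1249 -0.0612  0.0228] w 14.278783769087314
axes x [-0.0013  0.0015 -1.    ] y [-0.0139  0.9999  0.0015] z [ 0.9999  0.0139 -0.0013]
shift tool mm [36.9253 -3.6549 -1.4249] turn [ 0.0017 -0.0013 -0.0015] shift in goal axes [36.9289 -3.6022 -1.4652]
```

```bash
python3 -m creep '[[10,-3.5,-1.5,0,0,0,8],[12,0,0,0,0,0,8],[8,0,0,0,0,0,8],[4,0,0,0,0,0,8],[0,0,0,0,0,0,8]]';python3 -m creep '[[0,0,0,0,0,0,8],[0,0,0,0,0,0,8]]';python3 - <<'E'
from h import *
import cv2
todo(.5358,-.2149,.159,90.7)
def c(im,x,y,w,h,f,a): return cv2.convertScaleAbs(cv2.resize(im[y:y+h,x:x+w],None,fx=f,fy=f,interpolation=cv2.INTER_CUBIC),alpha=a)
d=get_image("scene")["img"][:,:,::-1]; cv2.imwrite("pics/s6.png",c(d,110,180,120,100,6,1.3))
d=get_image("top")["img"][:,:,::-1]; cv2.imwrite("pics/t6.png",c(d,390,190,120,100,6,1.7))
d=get_image("wrist"); cv2.imwrite("pics/w6.png",d["img"][:,:,::-1])
E
```

```text
time: 8.05
position: [0.536, -0.2163, 0.3667]
tool_rot: [-0.009, 1.572, 0.01]
ft_force: [-0.2, -0.1, -1.8]
grip_width: 0.162
time: 8.25
position: [0.5363, -0.2168, 0.3683]
tool_rot: [-0.01, 1.57, 0.009]
ft_force: [0.1, 0.0, -1.4]
grip_width: 0.16
t 8.25 pos [ 0.5363 -0.2168  0.3683] grasp [ 0.5365 -0.2168  0.2043] jaw ang 90.70122490223598 tilt 0.05681181949732309
q [-0.106   0.2002  0.5073  1.7021 -0.1017  1.2645  2.0064] F [ 0.119   0.0024 -1.3969] tau [ 0.0199 -0.0048 -0.0604] w 13.9037881760653
axes x [ 0.001  -0.0002 -1.    ] y [-0.0122  0.9999 -0.0002] z [0.9999 0.0122 0.001 ]
shift tool mm [45.2575  1.9122 -0.5322] turn [0.     0.001  0.0002] shift in goal axes [45.2583  1.9042 -0.4881]
```

View pics/s6.png

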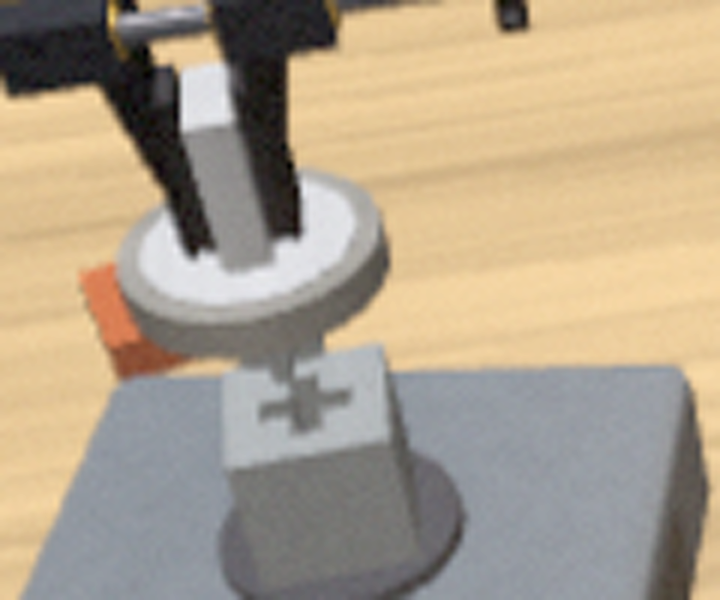

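View pics/t6.png

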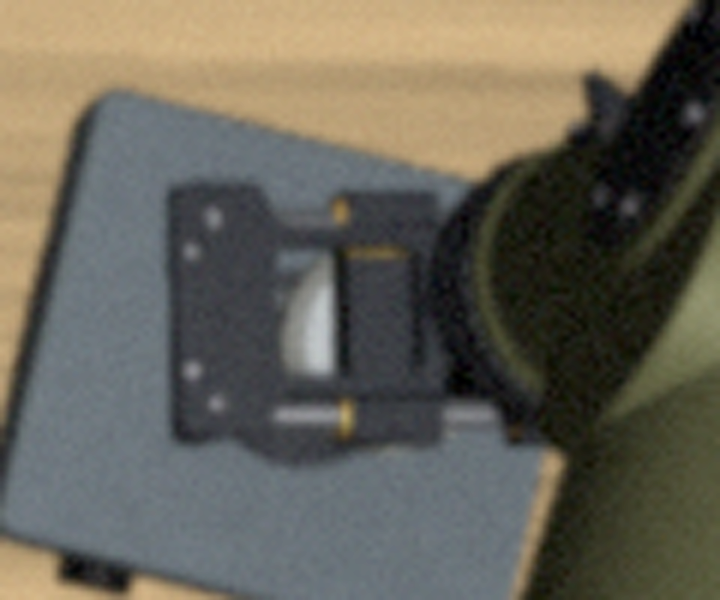

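View pics/w6.png

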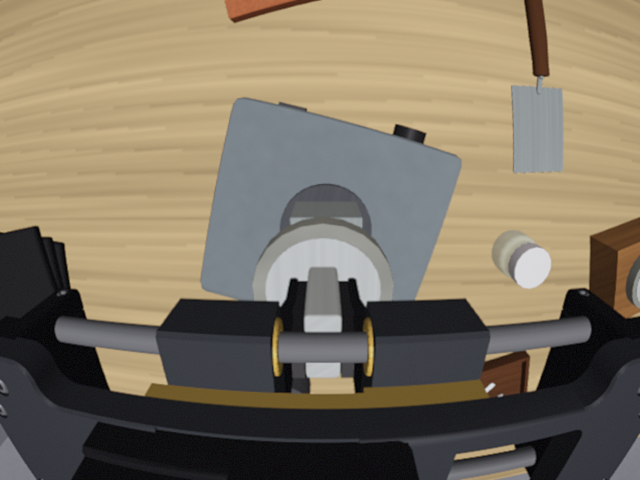

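```bash
cat >> h.py <<'E'
import cv2
def pj(V,K,P):
    P=np.asarray(P)@V[:,:3].T+V[:,3]; return np.c_[K[1]+K[0]*P[:,0]/-P[:,2],K[2]-K[0]*P[:,1]/-P[:,2]]
def cross(L,w):
    a,b=L/2,w/2
    return np.array([(a,-b),(a,b),(b,b),(b,a),(-b,a),(-b,b),(-a,b),(-a,-b),(-b,-b),(-b,-a),(b,-a),(b,-b)])
def place(xy,c,ang,z):
    a=np.radians(ang);R=np.array([[np.cos(a),-np.sin(a)],[np.sin(a),np.cos(a)]])
    q=np.asarray(xy)@R.T+c; return np.c_[q,np.full(len(q),z)]
rect=lambda a,b:np.array([(a,b),(-a,b),(-a,-b),(a,-b)])/2
circ=lambda d:np.array([(np.cos(t),np.sin(t)) for t in np.linspace(0,2*np.pi,60)])*d/2
def overlay(img,x0,y0,w,h,f,sock,sang,wc,wang,zs,al=1.3,V=VS,K=KS):
    im=cv2.convertScaleAbs(cv2.resize(img[y0:y0+h,x0:x0+w],None,fx=f,fy=f,interpolation=cv2.INTER_CUBIC),alpha=al)
    def dr(P,col):
        p=(pj(V,K,P)-[x0,y0]+.5)*f-.5
        cv2.polylines(im,[np.round(p*8).astype(np.int32)],True,col,1,cv2.LINE_AA,3)
    if sock is not None:
        dr(place(rect(.046,.046),sock,sang,.12),(0,0,255)); dr(place(cross(.0265,.0085),sock,sang,.12),(0,0,255))
    if wc is not None:
        dr(place(rect(.030,.014),wc,wang,zs+.064),(0,200,0)); dr(place(circ(.072),wc,wang,zs+.014),(0,200,0)); dr(place(circ(.072),wc,wang,zs),(0,200,0)); dr(place(cross(.024,.006),wc,wang,zs-.03),(0,200,0))
    return im
E
python3 - <<'E'
from h import *
todo(.536,-.216,.159,90.7)
s0=cv2.imread("pics/scene0.png"); t0=cv2.imread("pics/top0.png")
a=overlay(s0,140,225,45,45,8,(.536,-.216),.7,None,0,0)
b=overlay(t0,422,228,45,45,8,(.5378,-.2143),.7,None,0,0,al=1.7,V=VT,K=KT)
cv2.imwrite("pics/ov0.png",np.hstack([a,b]))
s=get_image("scene")["img"][:,:,::-1].copy(); p=monitor.get_state()["position"]
cv2.imwrite("pics/s7raw.png",s)
cv2.imwrite("pics/ov1.png",overlay(s,110,180,95,75,8,(.536,-.216),.7,p[:2],.7,p[2]-.2018))
E
```

```text
t 8.4 pos [ 0.5362 -0.2168  0.3682] grasp [ 0.5364 -0.2168  0.2042] jaw ang 90.69464298644574 tilt 0.04572663954341537
q [-0.1059  0.2002  0.5072  1.7023 -0.1017  1.2645  2.0064] F [ 0.0419  0.5703 -2.1474] tau [ 0.0465 -0.0496  0.0067] w 13.847101482745536
axes x [ 0.0008 -0.0001 -1.    ] y [-0.0121  0.9999 -0.0001] z [0.9999 0.0121 0.0008]
shift tool mm [45.1681  0.8267 -0.2566] turn [-0.0001  0.0008  0.0001] shift in goal axes [45.1684  0.8231 -0.2207]
```

View pics/ov0.png

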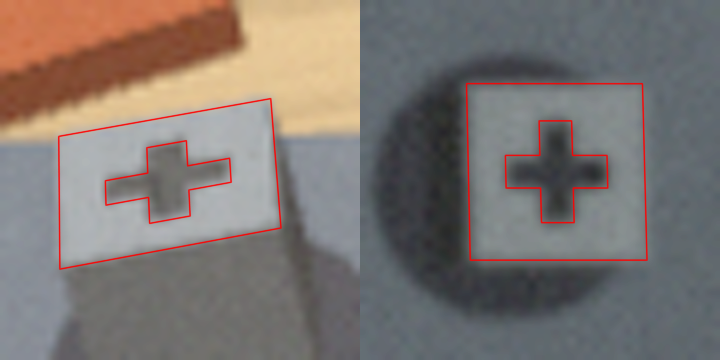

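View pics/ov1.png

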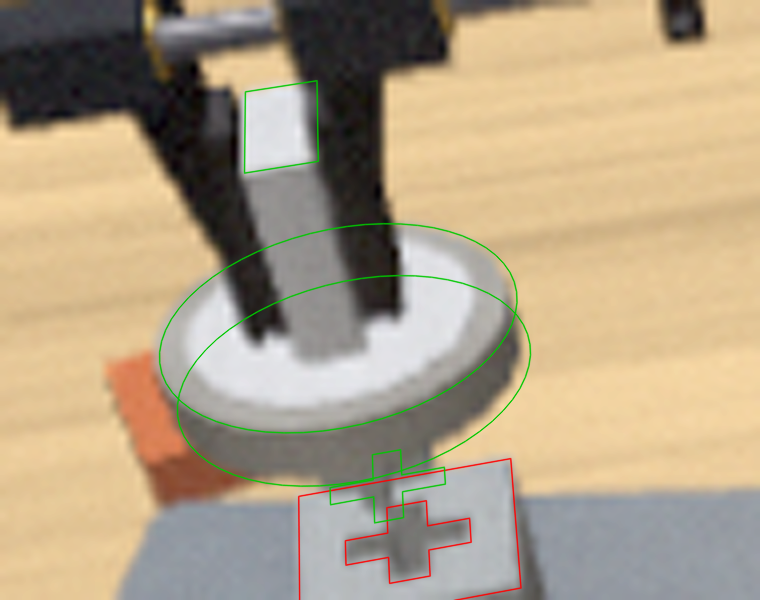

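```bash
python3 - <<'E'
from h import *
s=cv2.imread("pics/s7raw.png"); p=np.array([.5362,-.2168,.3682])
A=overlay(s,125,185,60,60,10,None,.7,None,.7,0)
cv2.imwrite("pics/z1.png",A)
cv2.imwrite("pics/z2.png",overlay(s,125,185,60,60,10,None,.7,p[:2]+[0,-.0012],.7,p[2]-.2018))
E
```

```text
(no output)
```

View pics/z1.png

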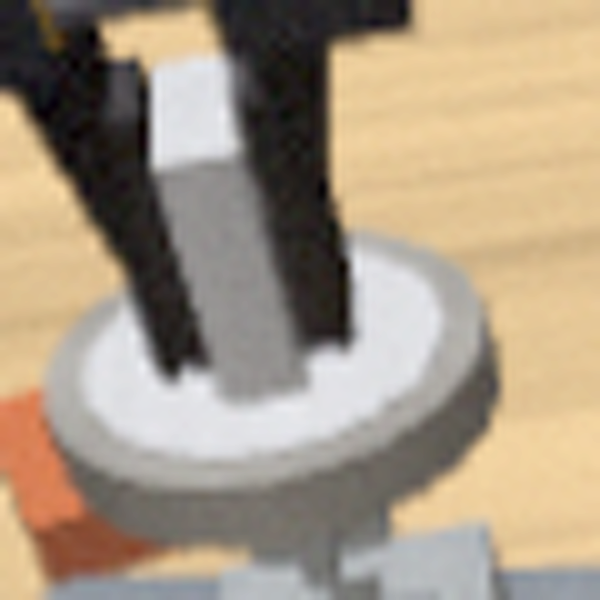

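View pics/z2.png

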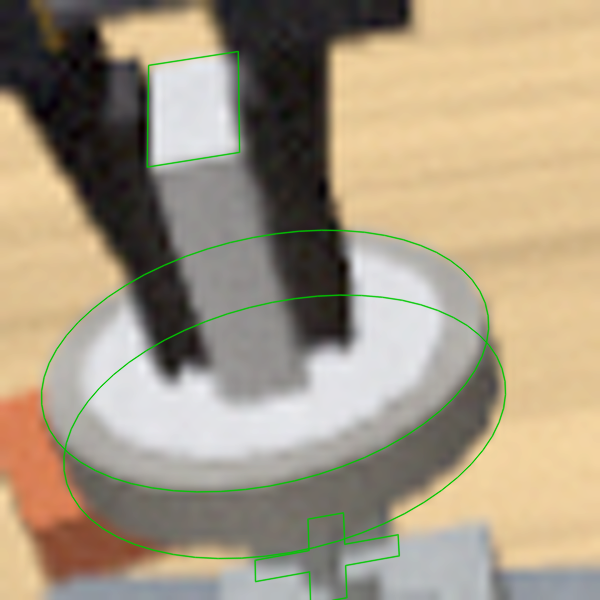

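```bash
python3 -m creep '[[4,2,0,0,0,0,8],[4,0,0,0,0,0,8],[3,0,0,0,0,0,8],[0,0,0,0,0,0,8],[0,0,0,0,0,0,8]]';python3 -m creep '[[0,0,0,0,0,0,8],[0,0,0,0,0,0,8]]';python3 - <<'E'
from h import *
todo(.536,-.2148,.159,90.7)
s=get_image("scene")["img"][:,:,::-1].copy(); p=monitor.get_state()["position"]
cv2.imwrite("pics/s8raw.png",s)
cv2.imwrite("pics/z3.png",np.hstack([overlay(s,130,200,50,70,8,None,.7,None,.7,0),overlay(s,130,200,50,70,8,(.5363,-.216),.7,p[:2]+[0,-.0012],.7,p[2]-.2018)]))
E
```

```text
time: 8.95
position: [0.5361, -0.2147, 0.3566]
tool_rot: [-0.01, 1.571, 0.01]
ft_force: [0.2, 0.2, -1.8]
grip_width: 0.166
time: 9.15
position: [0.5362, -0.2148, 0.3569]
tool_rot: [-0.01, 1.57, 0.009]
ft_force: [-0.0, 0.6, -2.2]
grip_width: 0.16
t 9.15 pos [ 0.5362 -0.2148  0.3569] grasp [ 0.5362 -0.2148  0.1929] jaw ang 90.6953889710608 tilt 0.02092060364390849
q [-0.1069  0.2069  0.505   1.7181 -0.1053  1.2431  2.006 ] F [-0.0036  0.6349 -2.2361] tau [0.0283 0.0183 0.0244] w 13.946578119205697
axes x [ 0.0004 -0.0001 -1.    ] y [-0.0121  0.9999 -0.0001] z [0.9999 0.0121 0.0004]
shift tool mm [33.9177  0.0131 -0.1716] turn [-0.0001  0.0004  0.0001] shift in goal axes [33.9178  0.0107 -0.1595]
```

View pics/z3.png

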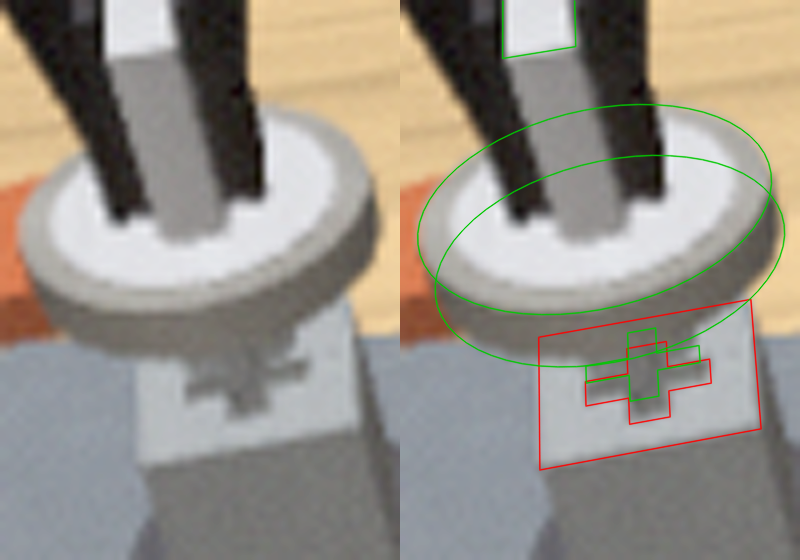

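```bash
python3 -m creep '[[2,0,0,0,0,0,8],[2,0,0,0,0,0,8],[0,0,0,0,0,0,8]]';python3 -m creep '[[1,0,0,0,0,0,8],[0,0,0,0,0,0,8]]';python3 -m creep '[[1,0,0,0,0,0,8],[0,0,0,0,0,0,8]]';python3 -m creep '[[1,0,0,0,0,0,8],[0,0,0,0,0,0,8]]'
```

```text
time: 9.5
position: [0.536, -0.2146, 0.3523]
tool_rot: [-0.009, 1.571, 0.01]
ft_force: [-0.5, -1.2, -1.5]
grip_width: 0.154
time: 9.7
position: [0.5361, -0.2147, 0.3516]
tool_rot: [-0.01, 1.571, 0.01]
ft_force: [-0.1, 0.0, -1.1]
grip_width: 0.161
time: 9.9
position: [0.5361, -0.2147, 0.3506]
tool_rot: [-0.01, 1.571, 0.01]
ft_force: [-0.5, 0.0, -1.6]
grip_width: 0.157
time: 10.1
position: [0.5361, -0.2147, 0.3496]
tool_rot: [-0.009, 1.571, 0.01]
ft_force: [0.3, -0.1, -2.0]
grip_width: 0.158
```

```bash
python3 -m creep '[[1,0,0,0,0,0,8],[0,0,0,0,0,0,8]]';python3 -m creep '[[1,0,0,0,0,0,8],[0,0,0,0,0,0,8]]';python3 -m creep '[[1,0,0,0,0,0,8],[0,0,0,0,0,0,8]]';python3 - <<'E'
from h import *
todo(.536,-.2148,.159,90.7)
s=get_image("scene")["img"][:,:,::-1].copy(); p=monitor.get_state()["position"]
cv2.imwrite("pics/z4.png",np.hstack([overlay(s,130,200,50,70,8,None,.7,None,.7,0),overlay(s,130,200,50,70,8,(.5363,-.216),.7,p[:2]+[0,-.0012],.7,p[2]-.2018)]))
E
```

```text
time: 10.3
position: [0.5361, -0.2147, 0.3486]
tool_rot: [-0.01, 1.571, 0.01]
ft_force: [0.2, -0.2, -1.6]
grip_width: 0.159
time: 10.5
position: [0.5361, -0.2147, 0.3476]
tool_rot: [-0.01, 1.571, 0.01]
ft_force: [-0.0, -0.4, -2.3]
grip_width: 0.159
time: 10.7
position: [0.5361, -0.2147, 0.3466]
tool_rot: [-0.01, 1.571, 0.01]
ft_force: [-0.2, -0.0, -1.7]
grip_width: 0.158
t 10.7 pos [ 0.5361 -0.2147  0.3466] grasp [ 0.5361 -0.2147  0.1826] jaw ang 90.69920883415858 tilt 0.009530296819634479
q [-0.1051  0.2152  0.504   1.7307 -0.1099  1.2239  2.0095] F [-0.2228 -0.0091 -1.6605] tau [-0.0055 -0.0161  0.0073] w 13.782213934985657
axes x [-0.0001  0.0001 -1.    ] y [-0.0122  0.9999  0.0001] z [ 0.9999  0.0122 -0.0001]
shift tool mm [23.618  -0.0903 -0.0715] turn [-0.     -0.0001 -0.0001] shift in goal axes [23.618  -0.0878 -0.0746]
```

View pics/z4.png

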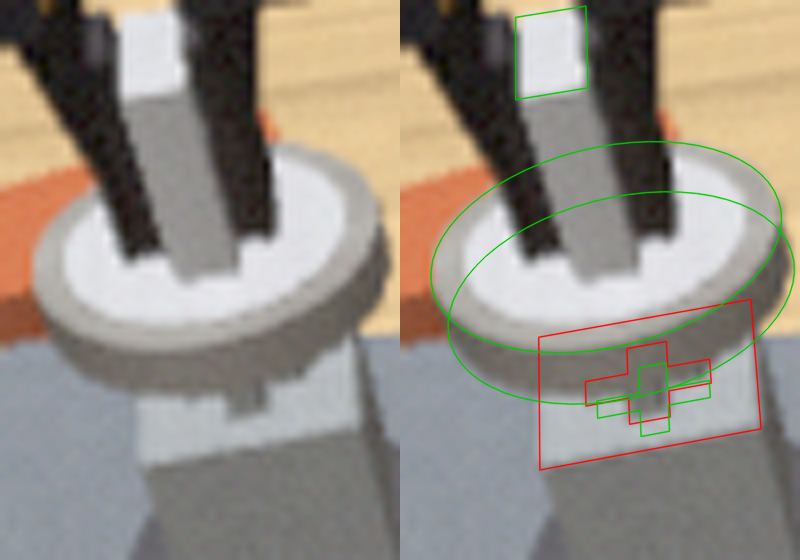

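```bash
python3 -m creep '[[2,0,0,0,0,0,8],[2,0,0,0,0,0,8],[0,0,0,0,0,0,8]]';python3 -m creep '[[2,0,0,0,0,0,8],[2,0,0,0,0,0,8],[0,0,0,0,0,0,8]]';python3 -m creep '[[2,0,0,0,0,0,8],[2,0,0,0,0,0,8],[0,0,0,0,0,0,8]]'; python3 -m creep '[[1,0,0,0,0,0,8],[1,0,0,0,0,0,8],[0,0,0,0,0,0,8]]'; python3 -m creep '[[1,0,0,0,0,0,8],[1,0,0,0,0,0,8],[0,0,0,0,0,0,8]]'
```

```text
time: 11.05
position: [0.536, -0.2146, 0.3423]
tool_rot: [-0.009, 1.571, 0.01]
ft_force: [-1.3, -0.7, -2.6]
grip_width: 0.156
time: 11.35
position: [0.536, -0.2147, 0.3384]
tool_rot: [-0.009, 1.571, 0.01]
ft_force: [-0.6, 0.9, -2.0]
grip_width: 0.162
time: 11.65
position: [0.536, -0.2147, 0.3344]
tool_rot: [-0.009, 1.571, 0.01]
ft_force: [-0.9, 0.3, -1.2]
grip_width: 0.163
time: 11.95
position: [0.5361, -0.2147, 0.3326]
tool_rot: [-0.01, 1.571, 0.01]
ft_force: [-0.6, 0.3, -2.2]
grip_width: 0.162
time: 12.25
position: [0.5362, -0.2148, 0.3313]
tool_rot: [-0.01, 1.57, 0.01]
ft_force: [-1.0, 0.7, 2.7]
grip_width: 0.159
```

```bash
python3 -m creep '[[1,0,0,0,0,0,8],[1,0,0,0,0,0,8],[0,0,0,0,0,0,8]]';python3 -m creep '[[1,0,0,0,0,0,8],[1,0,0,0,0,0,8],[0,0,0,0,0,0,8]]';python3 -m creep '[[1,0,0,0,0,0,8],[1,0,0,0,0,0,8],[0,0,0,0,0,0,8]]';python3 -m creep '[[1,0,0,0,0,0,8],[0.5,0,0,0,0,0,8],[0,0,0,0,0,0,8]]';python3 - <<'E'
from h import *
todo(.536,-.2148,.159,90.7)
s=get_image("scene")["img"][:,:,::-1].copy(); p=monitor.get_state()["position"]
cv2.imwrite("pics/z5.png",np.hstack([overlay(s,130,200,50,70,8,None,.7,None,.7,0),overlay(s,130,200,50,70,8,(.5363,-.216),.7,p[:2]+[0,-.0012],.7,p[2]-.2018)]))
E
```

```text
time: 12.55
position: [0.5362, -0.2148, 0.329]
tool_rot: [-0.01, 1.57, 0.01]
ft_force: [-1.1, -0.2, 3.7]
grip_width: 0.16
time: 12.85
position: [0.5362, -0.2148, 0.3269]
tool_rot: [-0.01, 1.57, 0.01]
ft_force: [-1.2, 0.6, 5.2]
grip_width: 0.156
time: 13.15
position: [0.5362, -0.2148, 0.3251]
tool_rot: [-0.01, 1.57, 0.01]
ft_force: [-1.8, -0.0, 6.1]
grip_width: 0.157
time: 13.45
position: [0.5362, -0.2148, 0.3238]
tool_rot: [-0.01, 1.57, 0.01]
ft_force: [-1.5, -0.0, 6.9]
grip_width: 0.158
t 13.45 pos [ 0.5362 -0.2148  0.3238] grasp [ 0.5363 -0.2148  0.1598] jaw ang 90.69934392345904 tilt 0.03610992458578123
q [-0.1004  0.2353  0.5012  1.7567 -0.1217  1.1797  2.0186] F [-1.527  -0.0335  6.9174] tau [0.1968 0.5782 0.0212] w 13.786771664244062
axes x [ 0.0006  0.     -1.    ] y [-0.0122  0.9999  0.    ] z [0.9999 0.0122 0.0006]
shift tool mm [ 0.7945  0.0037 -0.2185] turn [-0.      0.0006 -0.    ] shift in goal axes [ 0.7946  0.0038 -0.218 ]
```

View pics/z5.png

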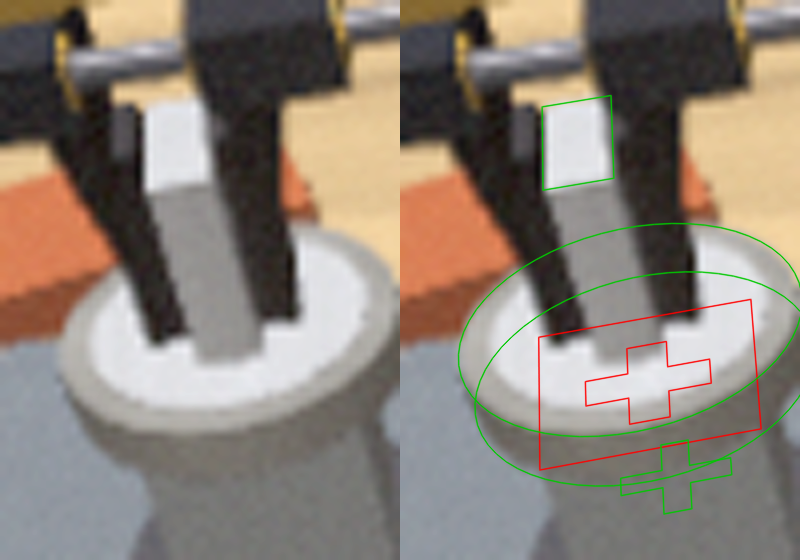

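```bash
python3 -m creep '[[0.5,0,-0.3,0,0,0,8],[0.5,0,0,0,0,0,8],[0,0,0,0,0,0,8]]';python3 -m creep '[[0.5,0,0,0,0,0,8],[0.5,0,0,0,0,0,8],[0,0,0,0,0,0,8]]';python3 -m creep '[[0.5,0,0,0,0,0,8],[0,0,0,0,0,0,8]]'
```

```text
time: 13.8
position: [0.5361, -0.2148, 0.323]
tool_rot: [-0.01, 1.57, 0.01]
ft_force: [-2.6, 0.5, 7.5]
grip_width: 0.16
time: 14.1
position: [0.5361, -0.2148, 0.3221]
tool_rot: [-0.01, 1.57, 0.01]
ft_force: [-2.1, 1.5, 7.1]
grip_width: 0.16
time: 14.3
position: [0.5361, -0.2148, 0.3218]
tool_rot: [-0.01, 1.569, 0.01]
ft_force: [-2.4, 0.7, 8.7]
grip_width: 0.16
```

```bash
python3 -m creep '[[0.5,0,0,0,0,0,8],[0,0,0,0,0,0,8]]';python3 -m creep '[[0.5,0,0,0,0,0,8],[0,0,0,0,0,0,8]]'
```

```text
time: 14.5
position: [0.5361, -0.2148, 0.3218]
tool_rot: [-0.01, 1.569, 0.01]
ft_force: [-3.0, 1.5, 10.3]
grip_width: 0.158
time: 14.7
position: [0.5361, -0.2149, 0.3218]
tool_rot: [-0.009, 1.569, 0.01]
ft_force: [-4.5, 1.9, 13.7]
grip_width: 0.159
```

```bash
python3 -m creep '[[0.5,0,0,0,0,0,8],[0,0,0,0,0,0,8]]'; python3 -c "
from h import *
todo(.536,-.2148,.159,90.7)"
```

```text
time: 14.9
position: [0.5361, -0.2149, 0.3217]
tool_rot: [-0.009, 1.569, 0.01]
ft_force: [-5.3, 1.8, 16.2]
grip_width: 0.158
t 14.9 pos [ 0.5361 -0.2149  0.3217] grasp [ 0.5364 -0.2148  0.1577] jaw ang 90.70744259797416 tilt 0.10722061641219083
q [-0.0997  0.2366  0.5009  1.7596 -0.1236  1.1748  2.0203] F [-5.3201  1.8402 16.2128] tau [0.5394 1.322  0.0314] w 13.737509249245637
axes x [ 0.0018  0.0005 -1.    ] y [-0.0123  0.9999  0.0005] z [0.9999 0.0123 0.0018]
shift tool mm [-1.2589  0.0931 -0.0638] turn [ 0.0001  0.0018 -0.0005] shift in goal axes [-1.2588  0.0925 -0.0661]
```

```bash
python3 -m creep '[[0,0,-0.5,0,0,0,8],[0,0,0,0,0,0,8]]'; python3 - <<'E'
from h import *
todo(.536,-.2148,.159,90.7)
s=get_image("scene")["img"][:,:,::-1].copy()
cv2.imwrite("pics/z6.png",overlay(s,130,205,60,60,10,None,.7,None,.7,0))
cv2.imwrite("pics/s6full.png",s)
w=get_image("wrist")["img"][:,:,::-1]
cv2.imwrite("pics/w7.png",w)
E
```

```text
time: 15.1
position: [0.5359, -0.2148, 0.3217]
tool_rot: [-0.01, 1.568, 0.01]
ft_force: [-3.6, 2.1, 15.8]
grip_width: 0.16
t 15.1 pos [ 0.5359 -0.2148  0.3217] grasp [ 0.5363 -0.2148  0.1577] jaw ang 90.71634044038912 tilt 0.16478364678379037
q [-0.0999  0.2356  0.5009  1.7606 -0.1233  1.1735  2.0203] F [-3.6474  2.1387 15.7559] tau [0.5482 1.0617 0.0166] w 13.88723942986014
axes x [ 0.0029  0.0002 -1.    ] y [-0.0125  0.9999  0.0002] z [0.9999 0.0125 0.0029]
shift tool mm [-1.2584  0.0265  0.1435] turn [ 0.0003  0.0029 -0.0002] shift in goal axes [-1.2588  0.0263  0.1399]
```

View pics/z6.png

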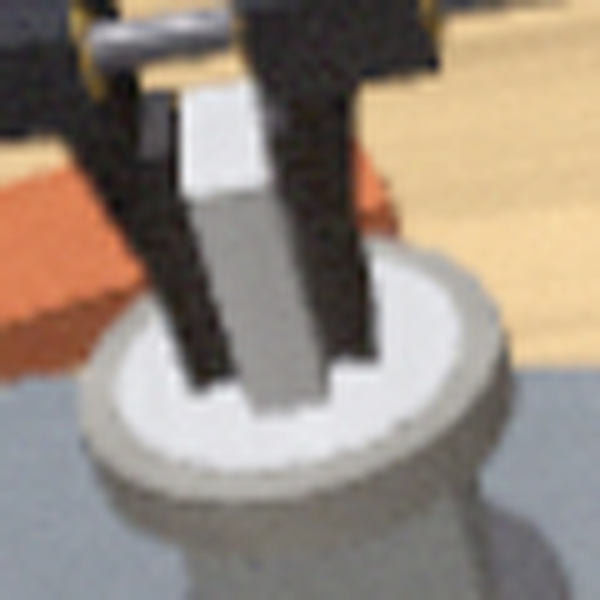

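View pics/s6full.png

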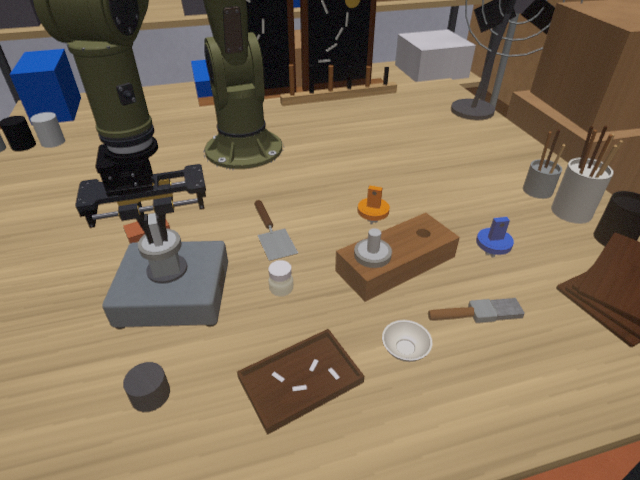

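View pics/w7.png

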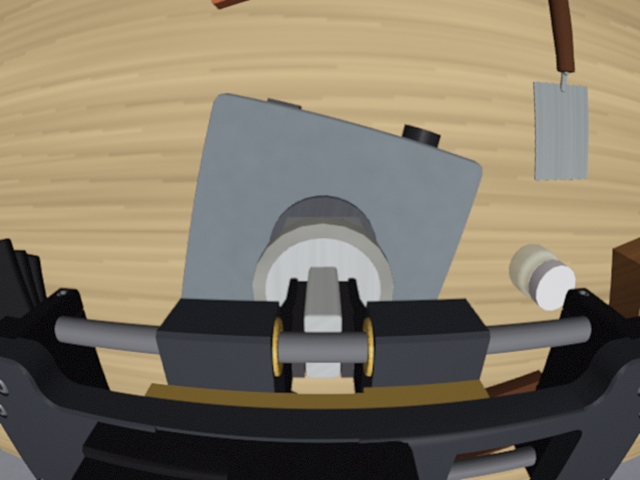

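```bash
python3 -m creep '[[0,0,0,0,0,0,8],[0,0,0,0,0,0,8],[0,0,0,0,0,0,8],[0,0,0,0,0,0,8],[0,0,0,0,0,0,8]]'; python3 -m creep '[[0,0,0,0,0,0,8],[0,0,0,0,0,0,8],[0,0,0,0,0,0,8],[0,0,0,0,0,0,8],[0,0,0,0,0,0,8]]'; python3 -c "
from bench import ctrl; print(ctrl.close_job())"
```

```text
time: 15.7
position: [0.5359, -0.2149, 0.3218]
tool_rot: [-0.01, 1.568, 0.01]
ft_force: [-3.3, 2.7, 14.5]
grip_width: 0.163
time: 16.2
position: [0.5359, -0.2149, 0.3217]
tool_rot: [-0.01, 1.568, 0.01]
ft_force: [-3.6, 2.5, 15.9]
grip_width: 0.156
the job is handed in; nothing more can be done
None
```

The wheel with the bar handle is in the grinder, pressed home and still held. I gripped it at 20 N, lifted it from the rack, turned it about 16° to line the cross up with the chuck, and lowered it against the ejector. I handed the job in about 16 s into the 45 s allowed.

- **Pressed home:** the spring met the stem at about 20 mm depth. The wheel then stopped hard at TCP z = 0.3218, exactly the height I had worked out. Extra push from there raised the force but no longer lowered the wheel.
- **Holding force:** the wrist reads about 15–16 N upward, so the disc presses on the chuck with roughly 8 N beyond the spring. Position and grip stayed steady for the last second.
- **Flush and bystanders:** the last scene picture shows no visible gap under the disc, and the spare wheel and the other items look unmoved. That picture could not show a gap of a few tenths of a millimetre.

**Side load:** about 4 N sideways and 1 N·m at the wrist remained at the end. The scene picture also suggested the wheel sits up to about 1° tilted in the grip. I eased the tool 0.5 mm sideways, which cut the sideways load from 5.3 N to 3.6 N but did not remove it.

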